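Push the cell carriage home under the photometer's light-shield flap

TASK

Load the photometer: press its long orange finger rail down with one fingertip so that the spring-closed flap stands open, and while you hold it open push the blue cell carriage along the track with the other fingertip, in under the flap, until it is fully home at the end of the track. Then draw back and let the flap spring shut over it. Only push, and gently: do not lift, tip or ram the carriage, do not force the flap, and leave everything else on the bench where it is.

Things in the scene. Friction and masses are not known exactly. Their poses are not given: they have to be found in the camera images.
- reader: The bench photometer, fixed. Origin: on the bench under the middle line of its sample track; x runs along the track towards the white housing, y to the left, z up. Grey track bed, top at z 8 mm, x -120 to +98 mm, y -51 to +17 mm. Lane 28 mm wide between its guides (y -14 to +14), which reach z 16 mm along the open part, x below 14 mm. Housing x 100 to 225, y +-85, 90 mm high, display head behind to 115 mm.
- bay_mouth (a point): Middle of the lane on the bed, x = 15 mm of the reader, where the measuring bay under the flap's cover begins; it runs to x = 98 mm. Its walls reach z 28 mm; the right one is a grey lamp block out to y = -42 mm. The shut cover blocks the bay from above: a finger can enter it along the lane only while the flap is open, and must be out again before it shuts.
- track_end (a point): End stop: middle of the lane on the bed at the housing, x = 98 mm of the reader (z 8 mm). The carriage is home with its nose here, its origin then at x = 69 mm of the reader.
- flap (a joint): The light-shield flap, a rocker: black cover right of the hinge pin, finger rail left of it, one piece. In rad: 0 shut, grows as it opens, stop at 1.4. Pressing the rail down anywhere along it raises the cover; a fingertip may slide along the rail while holding it down. From 1.2 up the lane is clear for a finger. Its spring takes 0.03 N m (shut) to 0.10 N m (open): about 4 to 6 N on the rail.
- pin (a point): The hinge pin at its end nearest the robot: x = -115, y = +17, z = 30 mm of the reader. The pin runs along the reader's x. The cover reaches 36 mm to the right of it, x 15 to 99 mm, 2 mm thick, level when shut (underside z 29 mm); at 1.4 rad it stands nearly upright, its edge at z 65 mm.
- rail_near (a point): Outer edge of the finger rail at its end nearest the robot (moves with the flap). The rail is an aluminium plate with an orange strip, 45 mm wide from the pin, 2 mm thick, x -115 to +98 mm of the reader. Shut it slopes up and away from the pin at 0.70 rad (outer edge y 51, z 59 mm), fully pressed 0.70 rad below level. Nothing stands under it.
- rail_far (a point): outer edge of the finger rail at its end by the housing (moves with the flap)
- carriage: The blue cell carriage with three white-capped cells, loose on the track bed, about 0.12 kg. Origin: centre of its underside; x points to its nose (towards the housing). 58 mm long (x -29 to +29), 25 mm wide; block 10 mm high, cells to 19 mm, and at the tail (x = -29 mm) an upright plate 25 mm wide and 19 mm high to push on. It starts on the open part of the track.
- spare_carriage: a grey spare carriage with red caps, same size, on the bench right of the track; leave it. Origin: centre of its underside
- petri: clear shallow dish with a filter paper, 60 mm across, 15 mm high, left of the track; leave it. Origin: centre of its underside
- vial: small amber vial, 22 mm across, 45 mm high, left of the track; leave it. Origin: centre of its underside
- reagent: black reagent bottle, 64 mm across, 125 mm high, right of the track; leave it. Origin: centre of its underside
- beaker: empty glass beaker, 72 mm across, 95 mm high, right of the track; leave it. Origin: centre of its underside
- spatula: thin steel lab spatula with a dark grip, 190 mm long, 7 mm high, lying left of the track; leave it. Origin: on its underside, x along it
- salt_jar: white jar with a blue cap, 56 mm across, 70 mm high, left of the housing; leave it. Origin: centre of its underside
Not all that is in view belongs to the job. Leave any black or yellow look-alike of the carriage alone.

How it is judged:
By the outcome, as a careful person would: the job done as asked, in the order asked, and still so for the second after the job is handed in, with the robot touching nothing.
It also fails if it takes over 48 s, if anything falls off the work surface, if the arm or the gripper's body presses on something with over 40 N, if the wrist force passes 120 N, or if a joint passes its speed limit or range.

ROBOT

A 6-joint arm with a two-finger parallel gripper is mounted at the origin on the work surface. World frame = base frame: x ahead of the robot, y to its left, z up, the work surface at z = 0. Lengths are in m, angles in rad, forces in N, time in s.
With the tool pointing down it reaches from about 0.325 to 0.925 m from the base axis. Payload 3.1 kg.
Tool frame: the origin (TCP) lies between the finger pads; the fingertips stand robot.tip_extent ahead of it and the grasp point (between the pads) is the TCP (robot.tip_extent is the distance from the TCP to the fingertips, in m); z points along the fingers, y is the line along which they close (so a half turn about z gives the same grasp; the last joint's range is limited). The gripper opens to 85 mm and grips with 20 to 120 N. Pads are 22 mm wide; open, the fingers measure 114 mm over their backs; the gripper's body (76 mm by 85 mm) begins 54 mm behind the grasp point. The pads swing forward as they close: fully open they stand 13 mm farther back than shut.
Start: joints at [1.125, 0.217, 1.613, -0, 1.311, -0.112], TCP at [0.205, 0.591, 0.25] pointing down, gripper open.
Joint ranges: [-2.75, 2.75], [-0.78, 2.1], [0.31, 2.55], [-1.13, 4.27], [0.13, 2.63], [-2.58, 2.58]. Speed limits (rad/s): [2.79, 2.79, 3.14, 3.14, 3.14, 3.14].

INTERFACE

Orientations are given as a unit quaternion [x, y, z, w].
In Python, from workcell import robot gives the robot as it stands.
- The arm moves only by the shell command python3 -m inch 'ROWS' [FORCE]. ROWS is JSON, a list of rows, each an object of numbers: "claw": the opening, from -1 (shut) to 1 (fully open); "tx", "ty", "tz": the shift along the world's x, y, z in m; "rx", "ry", "rz": the turn, a rotation vector about the world's x, y, z in rad. In form: [{"claw": .., "tx": .., "ty": .., "tz": .., "rx": .., "ry": .., "rz": ..}, ...]. A call has 1 to 10 rows; each row is the pose to reach, as a shift and turn from the pose commanded when the call began; what a row does not reach only later rows make up. A row lasts 1/12 s, in which the tool goes at most 41.7 mm and 7.16 degrees, less where a joint would pass 70% of its speed; a pose out of reach is approached as far as the arm can. A call with a gripper value outside its range is refused whole. The fingers move at their own pace and stop on an object; FORCE is the grip in N (left out, the last holds). Time passes only in rows, so rows that repeat a pose let the fingers close. It gives the time, the measured TCP pose, the force, the opening and the grip force at its end, in the units of the state.
- robot.get_state(): the state, without advancing time (a new reading comes with each control period).
- robot.read_camera(name): name is "side" or "top" or "wrist"; returns a dict with "frame" (400x640x3 uint8, blue, green, red), "z_map" (400x640 float32, m along the optical axis (not along the pixel's ray), 0 where there is no reading), "fx", "fy", "cx", "cy" (pixels), "world_to_cam" (4x4, takes a point from world to camera coordinates); the wrist camera has in their place "T_tool_cam" (4x4, takes a point from camera to tool coordinates, whose origin is the TCP and whose axes are the flange's). Camera axes: x right, y down, z forward; pixel columns grow to the right and rows downward; lengths in m; the calibration is good to about 2 mm. A picture is of the moment at which its call begins: read the wrist's pose just before it.
- robot.finish_job(): hands the job in; it is judged then, once.
The state is a dict: "time_s": time; "joint_positions": joint angles; "qd": joint speeds; "joint_efforts": joint torques, N m; "tcp_pos": TCP position; "ee_rot": TCP orientation; "force": force on the tool from outside, world axes, zero at the start; "ft_torque": the same for the moment, N m; "finger_gap": finger opening in m; "finger_force": force on a finger pad.
Only numpy, scipy, OpenCV 4.12 (cv2) and the standard library are available. Lean on these libraries where they do the work, as an engineer would, in place of code of your own. Each camera call takes 0.05 s, during which the arm holds its last target. There are 200 camera calls.

## Working session

There is one attempt and no reset: what is moved stays moved. The work goes in short steps, Python scripts to look and compute and a shell command to move; the robot and the scene stay as the last step left them, time stands still between calls to the robot, and variables do not carry over. Pictures are saved under pics/ and viewed, at most 10 in all, crops included, and the job is handed in when it is done.

```bash
ls; mkdir -p pics
python3 - <<'E'
from workcell import robot
import cv2,numpy as np
print(robot.get_state(), robot.tip_extent)
for n in ["top","side"]:
    c=robot.read_camera(n); cv2.imwrite(f"pics/{n}0.png",c["frame"]); np.savez(f"{n}0.npz",**c)
    print(n,c["fx"],c["cx"],c["cy"],np.round(c["world_to_cam"],3).tolist())
E
```

```text
pics
{'time_s': 0.0, 'joint_positions': array([ 1.12480480e+00,  2.17777035e-01,  1.61496839e+00,  1.09828938e-05,
        1.31127688e+00, -1.12203068e-01]), 'qd': array([ 0.00144656,  0.00120329, -0.0004115 , -0.00109045, -0.00039568,
       -0.00106483]), 'joint_efforts': array([ 2.15909193e-05, -3.96857142e+01, -3.03850186e+01, -1.93977758e-04,
        9.93422727e-03, -1.71743238e-06]), 'tcp_pos': array([0.20440398, 0.5898026 , 0.24893613]), 'ee_rot': array([ 1.66121814e-01,  9.86104491e-01, -1.16635545e-03, -3.39770341e-04]), 'force': array([-0.48244597,  0.34877123,  0.07127445]), 'ft_torque': array([0.02808585, 0.01081283, 0.00600689]), 'finger_force': 0.0, 'finger_gap': 0.08538910113138633} 0.019
top 444.5308211504856 325.5174584504305 205.81134650517038 [[0.039, -0.999, 0.005, -0.005], [-0.974, -0.039, -0.225, 0.57], [0.225, 0.003, -0.974, 0.837], [0.0, 0.0, 0.0, 1.0]]
side 397.2191512311432 319.58091679746 203.4272559469129 [[-0.993, -0.115, 0.016, 0.572], [-0.076, 0.538, -0.84, 0.11], [0.088, -0.835, -0.543, 0.736], [0.0, 0.0, 0.0, 1.0]]
```

View pics/top0.png

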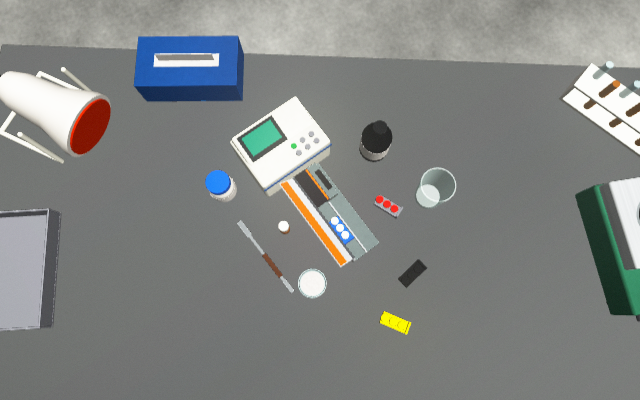

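View pics/side0.png

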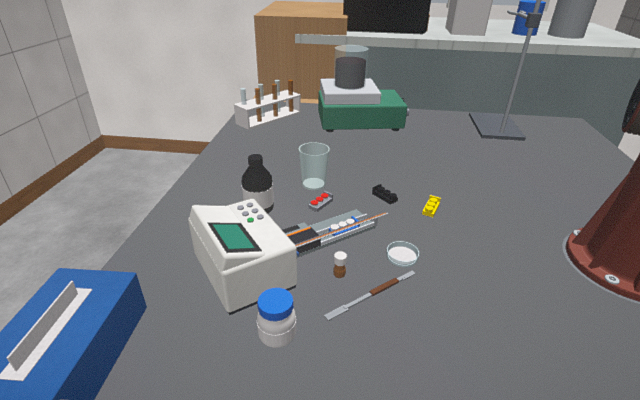

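Candidates for the carriage in top view: blue with white caps on the track (341,229) ← chosen; grey/red spare (388,205); black look-alike (412,273); yellow (396,322). In the side view the blue one is at (343,224), also on the track. The track runs up-left to the housing, and the rail is the orange line at (315,225).

```bash
cat > h.py <<'E'
import numpy as np,cv2
def pts(c):
    v,u=np.mgrid[0:400,0:640]; z=c["z_map"].astype(float)
    P=np.stack([(u-c["cx"])/c["fx"]*z,(v-c["cy"])/c["fy"]*z,z,np.ones_like(z)],-1)
    T=c["T_cw"] if "T_cw" in c else np.linalg.inv(c["world_to_cam"])
    return (P@T.T)[...,:3]
def line(P):
    vx,vy,x,y=cv2.fitLine(P[:,:2].astype(np.float32),cv2.DIST_HUBER,0,.01,.01).ravel(); 
    if vx<0: vx,vy=-vx,-vy
    return np.array([x,y]),np.arctan2(vy,vx)
def clean(m):
    n,l,s,_=cv2.connectedComponentsWithStats(m.astype(np.uint8)); return l==1+np.argmax(s[1:,4])
E
python3 - <<'E'
from h import *
c=dict(np.load("top0.npz")); P=pts(c); hsv=cv2.cvtColor(c["frame"],cv2.COLOR_BGR2HSV)
H,S,V=[hsv[...,i] for i in range(3)]
roi=np.zeros((400,640),bool); roi[150:275,260:385]=1; ok=roi&(c["z_map"]>0)
o=clean(ok&(H>5)&(H<20)&(S>150)&(V>150)); b=clean(ok&(H>100)&(H<125)&(S>150))
print("bench z",np.median(P[300:330,150:200,2]))
for n,m in (("orange",o),("blue",b)):
    Q=P[m]; p,a=line(Q); t=(Q[:,:2]-p)@[np.cos(a),np.sin(a)]; s=(Q[:,:2]-p)@[-np.sin(a),np.cos(a)]
    print(n,m.sum(),p,a,"t",np.percentile(t,[0,2,98,100]),"s",np.percentile(s,[0,5,95,100]),"z",np.percentile(Q[:,2],[5,50,95]))
# bed by height, in frame along orange direction
p,a=line(P[o]); e=np.array([np.cos(a),np.sin(a)]); f=np.array([-e[1],e[0]])
R=P[ok]; t=(R[:,:2]-p)@e; s=(R[:,:2]-p)@f
for tb in np.arange(-.12,.16,.02):
    k=abs(t-tb)<.004; i=np.argsort(s[k]); 
    print(round(tb,2),[(int(x*1000),int(z*1000)) for x,z in zip(s[k][i],R[k][i][:,2]) if -.11<x<.03][::3])
im=c["frame"][160:280,260:390]; cv2.imwrite("pics/crop.png",cv2.resize(im,None,fx=5,fy=5,interpolation=cv2.INTER_CUBIC))
E
```

```text
bench z -5.215672343539257e-05
orange 659 [0.5359315  0.04082095] 0.6730961 t [-0.10068691 -0.09700713  0.10152706  0.10555443] s [-0.00748476 -0.00661443  0.00654939  0.00728325] z [0.04699325 0.05292938 0.05900084]
blue 134 [ 0.52611244 -0.01352385] 0.77763134 t [-0.02867125 -0.0276417   0.02804859  0.0301559 ] s [-0.01920103 -0.01659842  0.0080401   0.01150348] z [0.01522897 0.018412   0.02773952]
-0.12 [(-100, -1), (-97, 0), (-95, -1), (-94, -2), (-92, 0), (-90, 1), (-88, 0), (-87, -2), (-85, 0), (-83, 0), (-82, -6), (-79, 0), (-78, 0), (-76, 0), (-75, 0), (-73, 0), (-71, 0), (-69, 0), (-68, 0), (-67, -2), (-65, 0), (-62, 0), (-61, -1), (-59, 0), (-58, -1), (-56, -1), (-54, 0), (-53, -1), (-51, -3), (-49, 0), (-47, 0), (-46, -1), (-44, 0), (-43, -3), (-41, -2), (-39, -1), (-37, -1), (-35, 1), (-34, 1), (-33, 0), (-30, 2), (-29, 0), (-27, 0), (-25, 0), (-24, 0), (-22, 0), (-21, 0), (-19, 2), (-17, 0), (-15, 2), (-14, -3), (-12, 0), (-10, 0), (-9, -2), (-7, -2), (-5, 1), (-3, 3), (-3, -1), (-1, -1), (0, -2), (2, 2), (4, -1), (7, 0)]
-0.1 [(-109, 0), (-108, -1), (-105, 3), (-104, 0)
[... 9856 characters left out ...]
), (-37, 88), (-36, 85), (-34, 89), (-32, 91), (-30, 91), (-29, 87), (-27, 91), (-25, 90), (-24, 88), (-22, 92), (-21, 88), (-19, 91), (-18, 88), (-15, 90), (-14, 88), (-12, 88), (-10, 89), (-9, 88), (-7, 90), (-5, 90), (-4, 89), (-2, 88), (0, 87), (0, 89), (2, 92), (4, 91), (5, 89), (7, 89), (8, 87), (10, 86), (11, 89), (13, 87), (14, 89), (16, 86), (18, 89), (20, 90), (22, 92), (24, 89), (25, 91), (27, 89), (28, 88)]
0.16 [(-28, 90), (-24, 88), (-21, 89), (-20, 89), (-17, 90), (-16, 90), (-14, 91), (-12, 89), (-11, 90), (-9, 91), (-8, 89), (-6, 90), (-4, 93), (-3, 90), (-1, 90), (0, 89), (1, 90), (2, 90), (4, 90), (5, 90), (7, 92), (8, 87), (10, 90), (11, 88), (13, 91), (14, 90), (16, 88)]
```

View pics/crop.png

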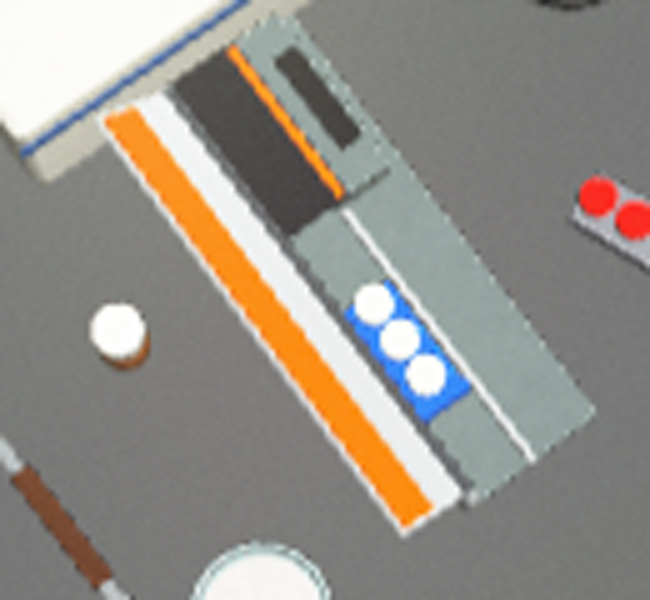

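The crop confirms the blue carriage in the lane, tail plate towards the free end of the track (crop 430,410). Now I'll fix the axis origin along the track.

Run:
```python
from h import *
a=.673; e=np.array([np.cos(a),np.sin(a)]); f=np.array([-e[1],e[0]]); p=np.array([.5359315,.04082095])
for n in ("top","side"):
    c=dict(np.load(n+"0.npz")); P=pts(c); R=P[c["z_map"]>0]
    t=(R[:,:2]-p)@e; s=(R[:,:2]-p)@f; z=R[:,2]
    def rng(k): return np.percentile(t[k]*1000,[0,1,99,100]).round(1) if k.sum()>5 else None
    A=abs(t)<.16
    print(n,"bed",rng(A&(s>-.088)&(s<-.062)&(z>.004)&(z<.012)),"rail",rng(A&(s>-.02)&(s<.006)&(z>.03)&(z<.063)),
      "cover/lamp",rng(A&(s>-.078)&(s<-.06)&(z>.02)&(z<.04)),"carr",rng(A&(t<.03)&(s>-.05)&(s<-.034)&(z>.013)&(z<.04)),
      "house",rng((t>.09)&(t<.27)&(s>-.06)&(s<.02)&(z>.083)&(z<.096)),"n",np.sum(A&(s>-.02)&(s<.006)&(z>.03)))
    b=(s>-.1)&(s<-.08)&(z>.004)&(z<.012)&A; print(" bed right edge s",np.percentile(s[b]*1000,[2]))
x0=p+(-.042)*f; print("origin at t=0:",x0,"e",e,"f",f)
```

```text
top bed [-160.  -108.    76.9  111.8] rail [-103.5 -101.5  111.6  112.7] cover/lamp [ 26.9  27.6 112.1 112.4] carr [-68.7 -68.6  29.5  30. ] house [110.8 111.7 175.2 180.1] n 1552
 bed right edge s [-92.34355485]
side bed [-110.  -108.8    8.     8.5] rail [-100.   -96.7   90.9   92.7] cover/lamp [27.1 27.5 76.1 78. ] carr [-71.3 -70.1  29.7  29.8] house [111.2 112.2 234.2 234.6] n 375
 bed right edge s [-93.96778695]
origin at t=0: [0.56211156 0.00797883] e [0.78195518 0.62333465] f [-0.62333465  0.78195518]
```

Reader origin is about (0.571, 0.015), yaw 0.673. Carriage tail is at reader x ≈ -81.5. Plan: TCP over reader (-98, +22), finger line across the track, gap 40 mm. Setting out.

```bash
r='{"claw":-0.06,"tx":0.138,"ty":-0.31,"tz":0,"rx":0,"ry":0,"rz":-1.067}'; python3 -m inch '[{"claw":-0.06,"tx":0.138,"ty":-0.31,"rz":-1.067},{"claw":-0.06,"tx":0.138,"ty":-0.31,"rz":-1.067},{"claw":-0.06,"tx":0.138,"ty":-0.31,"rz":-1.067},{"claw":-0.06,"tx":0.138,"ty":-0.31,"rz":-1.067},{"claw":-0.06,"tx":0.138,"ty":-0.31,"rz":-1.067},{"claw":-0.06,"tx":0.138,"ty":-0.31,"rz":-1.067},{"claw":-0.06,"tx":0.138,"ty":-0.31,"rz":-1.067},{"claw":-0.06,"tx":0.138,"ty":-0.31,"rz":-1.067},{"claw":-0.06,"tx":0.138,"ty":-0.31,"rz":-1.067},{"claw":-0.06,"tx":0.138,"ty":-0.31,"rz":-1.067}]'
python3 -m inch '[{"claw":-0.06,"tx":0.138,"ty":-0.31,"rz":-1.067},{"claw":-0.06,"tx":0.138,"ty":-0.31,"rz":-1.067},{"claw":-0.06,"tx":0.138,"ty":-0.31,"rz":-1.067},{"claw":-0.06,"tx":0.138,"ty":-0.31,"rz":-1.067},{"claw":-0.06,"tx":0.138,"ty":-0.31,"rz":-1.067},{"claw":-0.06,"tx":0.138,"ty":-0.31,"rz":-1.067},{"claw":-0.06,"tx":0.138,"ty":-0.31,"rz":-1.067},{"claw":-0.06,"tx":0.138,"ty":-0.31,"rz":-1.067},{"claw":-0.06,"tx":0.138,"ty":-0.31,"rz":-1.067},{"claw":-0.06,"tx":0.138,"ty":-0.31,"rz":-1.067}]'
```

```text
invalid input at $[0]: expected keys claw, tx, ty, tz, rx, ry, rz
invalid input at $[0]: expected keys claw, tx, ty, tz, rx, ry, rz
```

```bash
python3 -m inch '[{"claw":-0.06,"tx":0.138,"ty":-0.31,"tz":0,"rx":0,"ry":0,"rz":-1.067},{"claw":-0.06,"tx":0.138,"ty":-0.31,"tz":0,"rx":0,"ry":0,"rz":-1.067},{"claw":-0.06,"tx":0.138,"ty":-0.31,"tz":0,"rx":0,"ry":0,"rz":-1.067},{"claw":-0.06,"tx":0.138,"ty":-0.31,"tz":0,"rx":0,"ry":0,"rz":-1.067},{"claw":-0.06,"tx":0.138,"ty":-0.31,"tz":0,"rx":0,"ry":0,"rz":-1.067},{"claw":-0.06,"tx":0.138,"ty":-0.31,"tz":0,"rx":0,"ry":0,"rz":-1.067},{"claw":-0.06,"tx":0.138,"ty":-0.31,"tz":0,"rx":0,"ry":0,"rz":-1.067},{"claw":-0.06,"tx":0.138,"ty":-0.31,"tz":0,"rx":0,"ry":0,"rz":-1.067},{"claw":-0.06,"tx":0.138,"ty":-0.31,"tz":0,"rx":0,"ry":0,"rz":-1.067},{"claw":-0.06,"tx":0.138,"ty":-0.31,"tz":0,"rx":0,"ry":0,"rz":-1.067}]'
python3 -m inch '[{"claw":-0.06,"tx":0.138,"ty":-0.31,"tz":0,"rx":0,"ry":0,"rz":-1.067},{"claw":-0.06,"tx":0.138,"ty":-0.31,"tz":0,"rx":0,"ry":0,"rz":-1.067},{"claw":-0.06,"tx":0.138,"ty":-0.31,"tz":0,"rx":0,"ry":0,"rz":-1.067},{"claw":-0.06,"tx":0.138,"ty":-0.31,"tz":0,"rx":0,"ry":0,"rz":-1.067},{"claw":-0.06,"tx":0.138,"ty":-0.31,"tz":0,"rx":0,"ry":0,"rz":-1.067},{"claw":-0.06,"tx":0.138,"ty":-0.31,"tz":0,"rx":0,"ry":0,"rz":-1.067},{"claw":-0.06,"tx":0.138,"ty":-0.31,"tz":0,"rx":0,"ry":0,"rz":-1.067},{"claw":-0.06,"tx":0.138,"ty":-0.31,"tz":0,"rx":0,"ry":0,"rz":-1.067},{"claw":-0.06,"tx":0.138,"ty":-0.31,"tz":0,"rx":0,"ry":0,"rz":-1.067},{"claw":-0.06,"tx":0.138,"ty":-0.31,"tz":0,"rx":0,"ry":0,"rz":-1.067}]'
```

```text
time_s: 0.93
tcp_pos: [0.3435, 0.2781, 0.2499]
ee_rot: [0.647, 0.763, -0.0, 0.0]
force: [-0.1, -0.2, 0.1]
finger_gap: 0.0403
finger_force: 0.0
time_s: 1.77
tcp_pos: [0.4818, -0.0307, 0.25]
ee_rot: [0.944, 0.33, -0.0, -0.0]
force: [0.4, -0.2, 0.1]
finger_gap: 0.0403
finger_force: 0.0
```

```bash
python3 -m inch '[{"claw":-0.06,"tx":0,"ty":0,"tz":-0.04,"rx":0,"ry":0,"rz":0},{"claw":-0.06,"tx":0,"ty":0,"tz":-0.08,"rx":0,"ry":0,"rz":0},{"claw":-0.06,"tx":0,"ty":0,"tz":-0.12,"rx":0,"ry":0,"rz":0},{"claw":-0.06,"tx":0,"ty":0,"tz":-0.12,"rx":0,"ry":0,"rz":0}]'
cat > look.py <<'E'
import sys
from h import *
from workcell import robot
from scipy.spatial.transform import Rotation as Ro
def wrist():
    s=robot.get_state(); c=robot.read_camera("wrist")
    T=np.eye(4); T[:3,:3]=Ro.from_quat(s["ee_rot"]).as_matrix(); T[:3,3]=s["tcp_pos"]
    c["T_cw"]=T@c["T_tool_cam"]; c["T_tool"]=T; return s,c
O=np.array([.5711,.0151]); a=.673; e=np.array([np.cos(a),np.sin(a)]); f=np.array([-e[1],e[0]])
def rd(P): # world->reader
    return np.concatenate([(P[...,:2]-O)@np.stack([e,f],1),P[...,2:3]],-1)
E
python3 - <<'E'
from look import *
s,c=wrist(); print(s["tcp_pos"],rd(s["tcp_pos"]),c["T_tool_cam"].round(3).tolist())
cv2.imwrite("pics/w1.png",c["frame"]); np.savez("w1.npz",**c)
c=robot.read_camera("side"); cv2.imwrite("pics/s1.png",cv2.resize(c["frame"][150:270,220:450],None,fx=3,fy=3)); np.savez("s1.npz",**c)
E
```

```text
time_s: 2.1
tcp_pos: [0.4731, -0.0259, 0.1218]
ee_rot: [0.943, 0.333, -0.008, -0.005]
force: [-1.7, -0.0, -0.5]
finger_gap: 0.0401
finger_force: 0.0
[ 0.47305258 -0.0259242   0.12176868] [-0.1022405   0.02903727  0.12176868] [[-0.0, -0.965, -0.261, 0.066], [1.0, 0.0, -0.001, -0.001], [0.001, -0.261, 0.965, -0.123], [0.0, 0.0, 0.0, 1.0]]
```

View pics/w1.png

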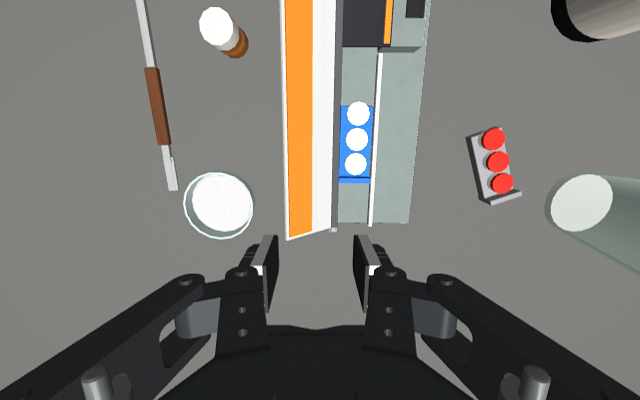

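View pics/s1.png

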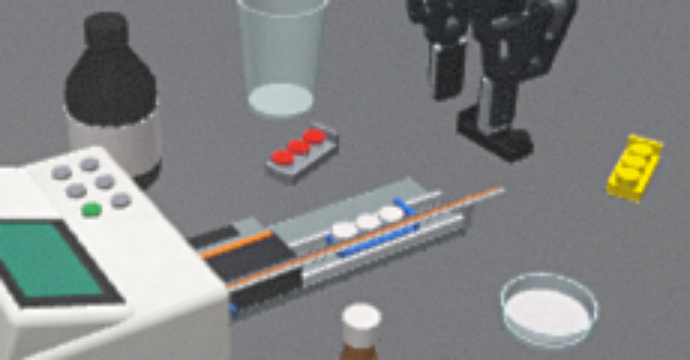

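Wrist view: fingertips at (268,255) and (362,255); track straight ahead with the carriage tail at (355,180), rail edge at (288,238). The arm was still settling, so I'll measure again in one settled look, fingers and track together.

```bash
python3 -m inch '[{"claw":-0.06,"tx":0,"ty":0,"tz":0,"rx":0,"ry":0,"rz":0},{"claw":-0.06,"tx":0,"ty":0,"tz":0,"rx":0,"ry":0,"rz":0},{"claw":-0.06,"tx":0,"ty":0,"tz":0,"rx":0,"ry":0,"rz":0}]'
python3 - <<'E'
from look import *
s,c=wrist(); P=pts(c); print(s["tcp_pos"],s["ee_rot"],rd(s["tcp_pos"]))
Tt=np.linalg.inv(c["T_tool"]); Q=P@Tt[:3,:3].T+Tt[:3,3]  # tool coords
ok=c["z_map"]>0
R=rd(P); hsv=cv2.cvtColor(c["frame"],cv2.COLOR_BGR2HSV); H,S,V=[hsv[...,i] for i in range(3)]
o=clean(ok&(H>5)&(H<20)&(S>150)&(V>150)); p,aa=line(P[o]); print("orange yaw",aa%np.pi,"y of centre line",rd(np.r_[p,0]),"z",np.median(P[o][:,2]))
b=ok&(H>100)&(H<125)&(S>150)&(R[...,2]>.004)&(R[...,1]>-.02)&(R[...,1]<.02)&(R[...,0]<-.01)
print("blue x",np.percentile(R[b][:,0],[0,2,98]),"y",np.percentile(R[b][:,1],[1,99]),"zmax",np.percentile(R[b][:,2],[99]))
k=ok&(abs(R[...,1]+.035)<.01)&(abs(R[...,2]-.008)<.004); print("bed end x",np.percentile(R[k][:,0],[0,1]),"z",np.median(R[k][:,2]))
k=ok&(R[...,0]<-.05)&(R[...,2]<.012)&(R[...,2]>.005)&(R[...,0]>-.11); print("bed y",np.percentile(R[k][:,1],[1,99]))
k=ok&(abs(R[...,1]+.014)<.005)&(R[...,2]>.012)&(R[...,2]<.02)&(R[...,0]<0); print("right guide y",np.percentile(R[k][:,1],[2,50,98]))
# finger geometry in tool frame
for nm,sg in(("tool -y",-1),("tool +y",1)):
    k=ok&(abs(Q[...,0])<.03)&(Q[...,1]*sg>.01)&(Q[...,1]*sg<.06)&(Q[...,2]>-.02)&(Q[...,2]<.04)
    q=Q[k]; print(nm,k.sum(),"z",np.percentile(q[:,2],[50,95,99,100]).round(4))
    for z0 in(-.01,0,.01,.016): 
        w=q[abs(q[:,2]-z0)<.003]; 
        if len(w): print("  z",z0,len(w),"x",np.percentile(w[:,0],[1,99]).round(4),"|y|",np.percentile(abs(w[:,1]),[1,99]).round(4))
E
```

```text
time_s: 2.45
tcp_pos: [0.4832, -0.0296, 0.1335]
ee_rot: [0.944, 0.331, 0.003, 0.002]
force: [-0.6, -0.4, 0.6]
finger_gap: 0.0402
finger_force: 0.0
[ 0.48316703 -0.02956687  0.13347081] [0.94360216 0.3310677  0.00262064 0.00150712] [-0.09660205  0.01988418  0.13347081]
orange yaw 0.67070115 y of centre line [-0.02583412  0.04181976  0.        ] z 0.052820496289334384
blue x [-0.08069871 -0.08038881 -0.02522747] y [-0.01139361  0.01319149] zmax [0.02720426]
bed end x [-0.12015576 -0.11847734] z 0.0072377783619363145
bed y [-0.18357941  0.15483537]
right guide y [-0.01655239 -0.01431945 -0.00919117]
tool -y 1431 z [-0.0068  0.0125  0.0164  0.018 ]
  z -0.01 261 x [-0.0101  0.0118] |y| [0.0206 0.0341]
  z 0 228 x [-0.0098  0.0118] |y| [0.0206 0.0343]
  z 0.01 153 x [-0.0099  0.0117] |y| [0.0206 0.0333]
  z 0.016 64 x [-0.01    0.0115] |y| [0.0207 0.0265]
tool +y 1442 z [-0.0069  0.0123  0.0159  0.019 ]
  z -0.01 256 x [-0.0099  0.0118] |y| [0.0192 0.0326]
  z 0 220 x [-0.0099  0.0118] |y| [0.0192 0.0327]
  z 0.01 155 x [-0.0095  0.0118] |y| [0.0192 0.0317]
  z 0.016 64 x [-0.0098  0.0113] |y| [0.0191 0.0252]
```

Measurements agree with the given sizes: rail centre y 41.8 mm, bed end at -119 mm, plate top z 27 mm, tail at x -80.6 mm. Fingertip is about 18.5 mm ahead of the TCP. The lane finger will sit at y -11 to +3 and the rail finger's inner edge at 43. Descending.

```bash
python3 -m inch '[{"claw":-0.06,"tx":-0.001,"ty":0.001,"tz":-0.015,"rx":0,"ry":0,"rz":0},{"claw":-0.06,"tx":-0.001,"ty":0.001,"tz":-0.03,"rx":0,"ry":0,"rz":0},{"claw":-0.06,"tx":-0.001,"ty":0.001,"tz":-0.04,"rx":0,"ry":0,"rz":0},{"claw":-0.06,"tx":-0.001,"ty":0.001,"tz":-0.046,"rx":0,"ry":0,"rz":0},{"claw":-0.06,"tx":-0.001,"ty":0.001,"tz":-0.051,"rx":0,"ry":0,"rz":0},{"claw":-0.06,"tx":-0.001,"ty":0.001,"tz":-0.056,"rx":0,"ry":0,"rz":0},{"claw":-0.06,"tx":-0.001,"ty":0.001,"tz":-0.06,"rx":0,"ry":0,"rz":0},{"claw":-0.06,"tx":-0.001,"ty":0.001,"tz":-0.064,"rx":0,"ry":0,"rz":0},{"claw":-0.06,"tx":-0.001,"ty":0.001,"tz":-0.064,"rx":0,"ry":0,"rz":0},{"claw":-0.06,"tx":-0.001,"ty":0.001,"tz":-0.064,"rx":0,"ry":0,"rz":0}]'
python3 -c "
from look import *
print(rd(robot.get_state()['tcp_pos']))"
```

```text
time_s: 3.33
tcp_pos: [0.4801, -0.0287, 0.0664]
ee_rot: [0.944, 0.331, 0.0, 0.0]
force: [0.2, -0.6, 1.4]
finger_gap: 0.04
finger_force: 0.4
[-0.0984461   0.0224488   0.06643242]
```

```bash
python3 -m inch '[{"claw":-0.06,"tx":0,"ty":0,"tz":-0.004,"rx":0,"ry":0,"rz":0},{"claw":-0.06,"tx":0,"ty":0,"tz":-0.008,"rx":0,"ry":0,"rz":0},{"claw":-0.06,"tx":0,"ty":0,"tz":-0.012,"rx":0,"ry":0,"rz":0},{"claw":-0.06,"tx":0,"ty":0,"tz":-0.016,"rx":0,"ry":0,"rz":0},{"claw":-0.06,"tx":0,"ty":0,"tz":-0.02,"rx":0,"ry":0,"rz":0},{"claw":-0.06,"tx":0,"ty":0,"tz":-0.024,"rx":0,"ry":0,"rz":0},{"claw":-0.06,"tx":0,"ty":0,"tz":-0.028,"rx":0,"ry":0,"rz":0},{"claw":-0.06,"tx":0,"ty":0,"tz":-0.031,"rx":0,"ry":0,"rz":0},{"claw":-0.06,"tx":0,"ty":0,"tz":-0.031,"rx":0,"ry":0,"rz":0},{"claw":-0.06,"tx":0,"ty":0,"tz":-0.031,"rx":0,"ry":0,"rz":0}]'
cat > flap.py <<'E'
from look import *
n=sys.argv[1]
s=robot.get_state(); print("tcp",rd(s["tcp_pos"]).round(4),s["force"].round(1))
for nm in ("top","side"):
    c=robot.read_camera(nm); R=rd(pts(c)); R=R[c["z_map"]>0]
    k=(R[:,0]>.05)&(R[:,0]<.09)&(R[:,2]<.08)
    for w,kk in(("rail",k&(R[:,1]>.024)&(R[:,1]<.056)&(R[:,2]>.006)),("cover",k&(R[:,1]>-.02)&(R[:,1]<.016)&(R[:,2]>.034))):
        if kk.sum()>15:
            y,z=R[kk,1]-.017,R[kk,2]-.03
            print(nm,w,kk.sum(),"flap",np.median(.7-np.arctan2(z-.001,y)) if w=="rail" else np.median(np.arctan2(z,-y)),"zmax",np.percentile(z,98)+.03)
    h=cv2.cvtColor(c["frame"],cv2.COLOR_BGR2HSV); P=rd(pts(c)); b=(c["z_map"]>0)&(h[...,0]>100)&(h[...,0]<125)&(h[...,1]>150)&(abs(P[...,1])<.02)&(P[...,2]>.004)&(P[...,2]<.035)&(P[...,0]<.095)
    if b.sum()>5: print(nm,"blue n",b.sum(),"x",np.percentile(P[b][:,0],[2,98]).round(4))
    if nm=="side": cv2.imwrite(f"pics/{n}.png",cv2.resize(c["frame"][150:270,220:450],None,fx=3,fy=3))
E
python3 flap.py s2
```

```text
time_s: 4.17
tcp_pos: [0.4798, -0.0285, 0.0352]
ee_rot: [0.944, 0.33, -0.0, -0.0]
force: [-0.1, 1.0, 2.6]
finger_gap: 0.0403
finger_force: 1.2
tcp [-0.0986  0.0228  0.0352] [-0.1  1.   2.6]
top rail 279 flap 1.1291001279326853 zmax 0.028102171064557778
top cover 152 flap 1.2305608688019114 zmax 0.06436603365881458
side rail 263 flap 1.1891699376892677 zmax 0.02517132822442559
side cover 234 flap 1.1266669616135516 zmax 0.06210011742163587
side blue n 13 x [-0.0827 -0.0241]
```

View pics/s2.png

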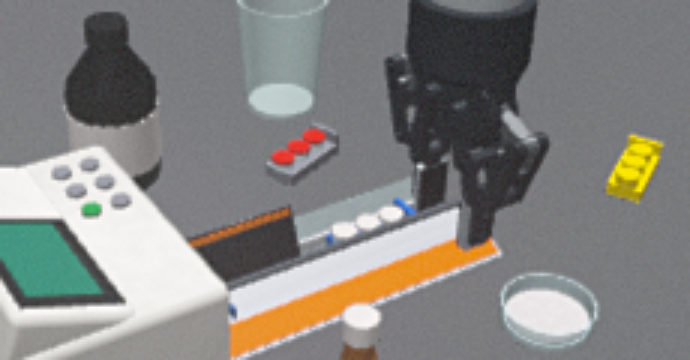

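Side view: the flap stands open (cover edge at crop 240,228), the rail finger presses at (475,235) and the lane finger is behind the carriage tail (405,210). Flap is at about 1.17, so 4 mm lower, then a gentle push.

```bash
python3 -m inch '[{"claw":-0.06,"tx":0,"ty":0,"tz":-0.002,"rx":0,"ry":0,"rz":0},{"claw":-0.06,"tx":0,"ty":0,"tz":-0.0045,"rx":0,"ry":0,"rz":0},{"claw":-0.06,"tx":0,"ty":0,"tz":-0.0045,"rx":0,"ry":0,"rz":0},{"claw":-0.06,"tx":0.0016,"ty":0.0012,"tz":-0.0045,"rx":0,"ry":0,"rz":0},{"claw":-0.06,"tx":0.0031,"ty":0.0025,"tz":-0.0045,"rx":0,"ry":0,"rz":0},{"claw":-0.06,"tx":0.0047,"ty":0.0037,"tz":-0.0045,"rx":0,"ry":0,"rz":0},{"claw":-0.06,"tx":0.0063,"ty":0.005,"tz":-0.0045,"rx":0,"ry":0,"rz":0},{"claw":-0.06,"tx":0.0078,"ty":0.0062,"tz":-0.0045,"rx":0,"ry":0,"rz":0},{"claw":-0.06,"tx":0.0102,"ty":0.0081,"tz":-0.0045,"rx":0,"ry":0,"rz":0},{"claw":-0.06,"tx":0.0125,"ty":0.01,"tz":-0.0045,"rx":0,"ry":0,"rz":0}]'
python3 flap.py s3
```

```text
time_s: 5.1
tcp_pos: [0.4919, -0.0182, 0.0305]
ee_rot: [0.944, 0.331, -0.001, -0.0]
force: [-2.4, -0.2, 1.5]
finger_gap: 0.0403
finger_force: 1.5
tcp [-0.0827  0.0233  0.0305] [-2.4 -0.2  1.5]
top rail 274 flap 1.2488218975710055 zmax 0.027900218777619147
top cover 117 flap 1.3559018850593003 zmax 0.06600439331285764
side rail 247 flap 1.3099041696920657 zmax 0.02461107587791396
side cover 235 flap 1.2491754615086423 zmax 0.06381243965985606
side blue n 16 x [-0.073  -0.0147]
```

```bash
python3 -m inch '[{"claw":-0.06,"tx":0.0031,"ty":0.0025,"tz":0,"rx":0,"ry":0,"rz":0},{"claw":-0.06,"tx":0.0063,"ty":0.005,"tz":0,"rx":0,"ry":0,"rz":0},{"claw":-0.06,"tx":0.0094,"ty":0.0075,"tz":0,"rx":0,"ry":0,"rz":0},{"claw":-0.06,"tx":0.0125,"ty":0.01,"tz":0,"rx":0,"ry":0,"rz":0},{"claw":-0.06,"tx":0.0156,"ty":0.0124,"tz":0,"rx":0,"ry":0,"rz":0},{"claw":-0.06,"tx":0.0188,"ty":0.0149,"tz":0,"rx":0,"ry":0,"rz":0},{"claw":-0.06,"tx":0.0219,"ty":0.0174,"tz":0,"rx":0,"ry":0,"rz":0},{"claw":-0.06,"tx":0.025,"ty":0.0199,"tz":0,"rx":0,"ry":0,"rz":0},{"claw":-0.06,"tx":0.0282,"ty":0.0224,"tz":0,"rx":0,"ry":0,"rz":0},{"claw":-0.06,"tx":0.0313,"ty":0.0249,"tz":0,"rx":0,"ry":0,"rz":0}]'
python3 flap.py s4
```

```text
time_s: 6.03
tcp_pos: [0.5239, 0.0067, 0.0309]
ee_rot: [0.944, 0.331, 0.0, 0.0]
force: [-3.3, -1.4, 1.4]
finger_gap: 0.04
finger_force: 1.7
tcp [-0.0421  0.0228  0.0309] [-3.3 -1.4  1.4]
top rail 47 flap 1.2496290812186075 zmax 0.020335697362835276
side rail 244 flap 1.3160199679594284 zmax 0.024791288836681594
side cover 234 flap 1.2506194950898541 zmax 0.06421066241748888
side blue n 16 x [-0.0314 -0.0269]
```

```bash
python3 -m inch '[{"claw":-0.06,"tx":0.0031,"ty":0.0025,"tz":0,"rx":0,"ry":0,"rz":0},{"claw":-0.06,"tx":0.0063,"ty":0.005,"tz":0,"rx":0,"ry":0,"rz":0},{"claw":-0.06,"tx":0.0094,"ty":0.0075,"tz":0,"rx":0,"ry":0,"rz":0},{"claw":-0.06,"tx":0.0125,"ty":0.01,"tz":0,"rx":0,"ry":0,"rz":0},{"claw":-0.06,"tx":0.0156,"ty":0.0124,"tz":0,"rx":0,"ry":0,"rz":0},{"claw":-0.06,"tx":0.0188,"ty":0.0149,"tz":0,"rx":0,"ry":0,"rz":0},{"claw":-0.06,"tx":0.0219,"ty":0.0174,"tz":0,"rx":0,"ry":0,"rz":0},{"claw":-0.06,"tx":0.025,"ty":0.0199,"tz":0,"rx":0,"ry":0,"rz":0},{"claw":-0.06,"tx":0.0282,"ty":0.0224,"tz":0,"rx":0,"ry":0,"rz":0},{"claw":-0.06,"tx":0.0313,"ty":0.0249,"tz":0,"rx":0,"ry":0,"rz":0}]'
python3 flap.py s5
```

```text
time_s: 6.97
tcp_pos: [0.5552, 0.0316, 0.0308]
ee_rot: [0.944, 0.331, 0.0, -0.0]
force: [-3.6, -0.5, 2.2]
finger_gap: 0.0404
finger_force: 1.5
tcp [-0.0021  0.0228  0.0308] [-3.6 -0.5  2.2]
top rail 43 flap 1.26655805393852 zmax 0.01645755040151698
side rail 238 flap 1.3154807182171497 zmax 0.023721448079186774
side cover 234 flap 1.2468690544676622 zmax 0.06371226283348427
```

```bash
python3 -m inch '[{"claw":-0.06,"tx":0.0023,"ty":0.0019,"tz":0,"rx":0,"ry":0,"rz":0},{"claw":-0.06,"tx":0.0047,"ty":0.0037,"tz":0,"rx":0,"ry":0,"rz":0},{"claw":-0.06,"tx":0.007,"ty":0.0056,"tz":0,"rx":0,"ry":0,"rz":0},{"claw":-0.06,"tx":0.0094,"ty":0.0075,"tz":0,"rx":0,"ry":0,"rz":0},{"claw":-0.06,"tx":0.0117,"ty":0.0093,"tz":0,"rx":0,"ry":0,"rz":0},{"claw":-0.06,"tx":0.0141,"ty":0.0112,"tz":0,"rx":0,"ry":0,"rz":0},{"claw":-0.06,"tx":0.0164,"ty":0.0131,"tz":0,"rx":0,"ry":0,"rz":0},{"claw":-0.06,"tx":0.0188,"ty":0.0149,"tz":0,"rx":0,"ry":0,"rz":0},{"claw":-0.06,"tx":0.02,"ty":0.0159,"tz":0,"rx":0,"ry":0,"rz":0},{"claw":-0.06,"tx":0.0207,"ty":0.0165,"tz":0,"rx":0,"ry":0,"rz":0}]'
python3 flap.py s6
```

```text
time_s: 7.9
tcp_pos: [0.5759, 0.048, 0.0308]
ee_rot: [0.944, 0.331, 0.0, 0.0]
force: [-3.0, -1.4, 2.9]
finger_gap: 0.0402
finger_force: 1.8
tcp [0.0242 0.0227 0.0308] [-3.  -1.4  2.9]
top rail 22 flap 1.245820171078198 zmax 0.01639997027714283
side rail 248 flap 1.317754573233545 zmax 0.02444401101925403
side cover 235 flap 1.2623887295423801 zmax 0.06372026867315153
```

Expected about 4 mm left. I'll creep 0.7 mm a row and watch the force rise at the stop.

```bash
python3 -m inch '[{"claw":-0.06,"tx":0.0005,"ty":0.0004,"tz":0,"rx":0,"ry":0,"rz":0},{"claw":-0.06,"tx":0.0011,"ty":0.0009,"tz":0,"rx":0,"ry":0,"rz":0},{"claw":-0.06,"tx":0.0016,"ty":0.0013,"tz":0,"rx":0,"ry":0,"rz":0},{"claw":-0.06,"tx":0.0022,"ty":0.0017,"tz":0,"rx":0,"ry":0,"rz":0},{"claw":-0.06,"tx":0.0025,"ty":0.002,"tz":0,"rx":0,"ry":0,"rz":0}]'; python3 -m inch '[{"claw":-0.06,"tx":0.0004,"ty":0.0003,"tz":0,"rx":0,"ry":0,"rz":0},{"claw":-0.06,"tx":0.0004,"ty":0.0003,"tz":0,"rx":0,"ry":0,"rz":0}]'; python3 -c "
from look import *
s=robot.get_state();print(rd(s['tcp_pos']),s['force']@np.r_[e,0])"
```

```text
time_s: 8.42
tcp_pos: [0.578, 0.0498, 0.0308]
ee_rot: [0.944, 0.331, -0.0, -0.0]
force: [-3.4, -0.9, 2.3]
finger_gap: 0.0403
finger_force: 1.8
time_s: 8.58
tcp_pos: [0.5784, 0.0501, 0.0308]
ee_rot: [0.944, 0.331, -0.0, 0.0]
force: [-3.4, -1.3, 3.4]
finger_gap: 0.0401
finger_force: 2.1
[0.02749479 0.02280052 0.03080015] -3.432582158360253
```

```bash
python3 -m inch '[{"claw":-0.06,"tx":0.0003,"ty":0.0002,"tz":0,"rx":0,"ry":0,"rz":0},{"claw":-0.06,"tx":0.0006,"ty":0.0005,"tz":0,"rx":0,"ry":0,"rz":0}]'; python3 -m inch '[{"claw":-0.06,"tx":0.0003,"ty":0.0002,"tz":0,"rx":0,"ry":0,"rz":0},{"claw":-0.06,"tx":0.0006,"ty":0.0005,"tz":0,"rx":0,"ry":0,"rz":0}]';  python3 -c "
from look import *
s=robot.get_state();print(rd(s['tcp_pos']),s['force']@np.r_[e,0])"
```

```text
time_s: 8.75
tcp_pos: [0.5784, 0.0501, 0.0308]
ee_rot: [0.944, 0.331, -0.001, 0.0]
force: [-5.7, -3.4, 5.6]
finger_gap: 0.0402
finger_force: 3.5
time_s: 8.92
tcp_pos: [0.5785, 0.0502, 0.0308]
ee_rot: [0.944, 0.331, -0.002, 0.0]
force: [-7.0, -5.2, 6.3]
finger_gap: 0.0402
finger_force: 4.6
[0.02770094 0.02286267 0.03075433] -8.675760813912927
```

Force rises from 3 to 8.7 N with the tip standing still at the expected place, so the carriage is home against the stop. Drawing back along the lane with the rail still held.

```bash
python3 -m inch '[{"claw":-0.06,"tx":-0.0016,"ty":-0.0012,"tz":0,"rx":0,"ry":0,"rz":0},{"claw":-0.06,"tx":-0.004,"ty":-0.0032,"tz":0,"rx":0,"ry":0,"rz":0},{"claw":-0.06,"tx":-0.0078,"ty":-0.0062,"tz":0,"rx":0,"ry":0,"rz":0},{"claw":-0.06,"tx":-0.0117,"ty":-0.0093,"tz":0,"rx":0,"ry":0,"rz":0},{"claw":-0.06,"tx":-0.0157,"ty":-0.0124,"tz":0,"rx":0,"ry":0,"rz":0},{"claw":-0.06,"tx":-0.0196,"ty":-0.0156,"tz":0,"rx":0,"ry":0,"rz":0},{"claw":-0.06,"tx":-0.0235,"ty":-0.0187,"tz":0,"rx":0,"ry":0,"rz":0},{"claw":-0.06,"tx":-0.0274,"ty":-0.0218,"tz":0,"rx":0,"ry":0,"rz":0},{"claw":-0.06,"tx":-0.0313,"ty":-0.0249,"tz":0,"rx":0,"ry":0,"rz":0},{"claw":-0.06,"tx":-0.0352,"ty":-0.028,"tz":0,"rx":0,"ry":0,"rz":0}]'
python3 -m inch '[{"claw":-0.06,"tx":-0.0039,"ty":-0.0031,"tz":0,"rx":0,"ry":0,"rz":0},{"claw":-0.06,"tx":-0.0078,"ty":-0.0062,"tz":0,"rx":0,"ry":0,"rz":0},{"claw":-0.06,"tx":-0.0117,"ty":-0.0093,"tz":0,"rx":0,"ry":0,"rz":0},{"claw":-0.06,"tx":-0.0157,"ty":-0.0124,"tz":0,"rx":0,"ry":0,"rz":0},{"claw":-0.06,"tx":-0.0196,"ty":-0.0156,"tz":0,"rx":0,"ry":0,"rz":0},{"claw":-0.06,"tx":-0.0235,"ty":-0.0187,"tz":0,"rx":0,"ry":0,"rz":0},{"claw":-0.06,"tx":-0.0274,"ty":-0.0218,"tz":0,"rx":0,"ry":0,"rz":0},{"claw":-0.06,"tx":-0.0313,"ty":-0.0249,"tz":0,"rx":0,"ry":0,"rz":0},{"claw":-0.06,"tx":-0.0333,"ty":-0.0265,"tz":0,"rx":0,"ry":0,"rz":0},{"claw":-0.06,"tx":-0.0333,"ty":-0.0265,"tz":0,"rx":0,"ry":0,"rz":0}]'
python3 flap.py s7
python3 - <<'E'
from look import *
s,c=wrist(); R=rd(pts(c)); h=cv2.cvtColor(c["frame"],cv2.COLOR_BGR2HSV)
b=(c["z_map"]>0)&(h[...,0]>100)&(h[...,0]<125)&(h[...,1]>130)&(abs(R[...,1])<.02)&(R[...,2]>.004)&(R[...,2]<.035)&(R[...,0]<.095)
print(b.sum(), R[b].min(0) if b.any() else 0, np.percentile(R[b][:,0],[5,50]) if b.any() else 0)
cv2.imwrite("pics/w7.png",c["frame"])
E
```

```text
time_s: 9.75
tcp_pos: [0.544, 0.0228, 0.0308]
ee_rot: [0.944, 0.331, -0.0, -0.0]
force: [0.8, 2.9, 2.7]
finger_gap: 0.04
finger_force: 1.3
time_s: 10.58
tcp_pos: [0.5103, -0.0039, 0.0306]
ee_rot: [0.944, 0.331, -0.001, -0.0]
force: [-0.8, 1.0, 1.6]
finger_gap: 0.04
finger_force: 1.3
tcp [-0.0594  0.0231  0.0306] [-0.8  1.   1.6]
top rail 209 flap 1.256976883131292 zmax 0.026278317673342336
top cover 39 flap 1.3559816798211655 zmax 0.06599141104697243
side rail 244 flap 1.3160077584826269 zmax 0.024292105821495005
side cover 235 flap 1.2505572899617348 zmax 0.06384754743847623
921 [ 0.03821536 -0.01402925  0.00712289] [0.03851294 0.04109231]
```

View pics/w7.png

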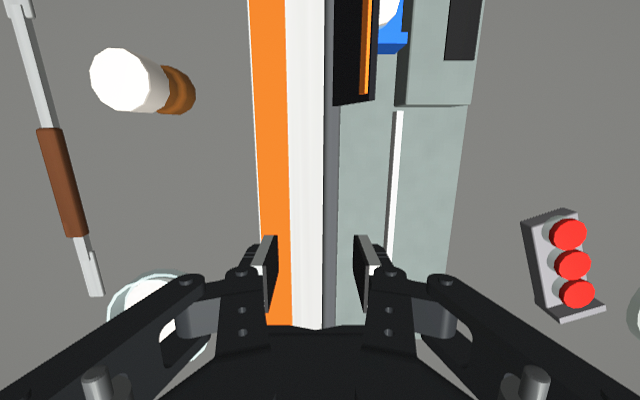

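Wrist view: lane empty, the carriage tail (390,40) inside the bay under the open cover (355,60). A quick check of the tail against the bay's own front edge, which should be 25 mm nearer:

Run:
```python
from look import *
s,c=wrist(); R=rd(pts(c)); h=cv2.cvtColor(c["frame"],cv2.COLOR_BGR2HSV); ok=c["z_map"]>0
b=ok&(h[...,0]>100)&(h[...,0]<125)&(h[...,1]>130)&(abs(R[...,1])<.02)&(R[...,2]>.01)&(R[...,2]<.035)&(R[...,0]<.095)
print("tail",np.percentile(R[b&(R[...,2]<.024)][:,0],[1,10,50]), np.percentile(R[b][:,2],[1,99]))
k=ok&(R[...,1]<-.02)&(R[...,1]>-.04)&(R[...,0]<.03)&(R[...,0]>0)
print("front face",np.percentile(R[k&(R[...,2]>.012)&(R[...,2]<.024)][:,0],[5,50,95]),"top edge",np.percentile(R[k&(R[...,2]>.026)][:,0],[0,2]))
```

```text
tail [0.03836136 0.03858136 0.04635576] [0.01073328 0.02751   ]
front face [0.01507669 0.0151234  0.01518673] top edge [0.01509863 0.01550526]
```

The tail reads 38.5 against the 40 expected. I'll check the carriage's true tail offset from the first wrist picture before deciding.

Run:
```python
from look import *
for n in("w1","top0"):
    c=dict(np.load(n+".npz")); R=rd(pts(c)); h=cv2.cvtColor(c["frame"],cv2.COLOR_BGR2HSV); ok=c["z_map"]>0
    L=ok&(abs(R[...,1])<.022)&(R[...,0]<0)&(R[...,0]>-.1)
    b=L&(h[...,0]>100)&(h[...,0]<125)&(h[...,1]>130)&(R[...,2]>.0)&(R[...,2]<.035)
    q=R[b]; print(n,"x",np.percentile(q[:,0],[0,1,99,100]),"plate top",np.percentile(q[q[:,2]>.0245][:,0],[1,50,99]) if (q[:,2]>.0245).any() else 0)
    w=clean(L&(h[...,1]<40)&(h[...,2]>200)&(R[...,2]>.022)&(R[...,2]<.032)&(abs(R[...,1])<.01)) if n=="top0" else L&(h[...,1]<40)&(h[...,2]>200)&(R[...,2]>.024)&(R[...,2]<.032)&(abs(R[...,1])<.01)
    nn,l,st,ce=cv2.connectedComponentsWithStats((L&(h[...,1]<60)&(h[...,2]>190)&(R[...,2]>.022)&(R[...,2]<.033)&(abs(R[...,1])<.012)).astype(np.uint8))
    for i in range(1,nn):
        if st[i,4]>10: print("  cap",st[i,4],R[l==i].mean(0).round(4))
```

```text
w1 x [-0.08550756 -0.08072289 -0.02398681 -0.02376982] plate top [-0.08089164 -0.07885209 -0.03273884]
  cap 420 [-0.029   0.0007  0.0263]
  cap 385 [-0.0475  0.0009  0.0263]
  cap 365 [-0.0659  0.001   0.0263]
top0 x [-0.08069131 -0.08032279 -0.02360339 -0.02293208] plate top [-0.08025699 -0.07756635 -0.03767175]
  cap 49 [-0.0284  0.0012  0.0266]
  cap 97 [-0.0563  0.0015  0.0267]
```

Run:
```python
from look import *
d={}
for n in("top0","top"):
    c=dict(np.load(n+".npz")) if n=="top0" else robot.read_camera("top")
    R=rd(pts(c)); ok=c["z_map"]>0
    for nm,(x0,x1,y0,y1,z0,z1) in dict(vial=(-.05,.09,.06,.16,.035,.05),jar=(.05,.25,.085,.25,.06,.076)).items():
        k=ok&(R[...,0]>x0)&(R[...,0]<x1)&(R[...,1]>y0)&(R[...,1]<y1)&(R[...,2]>z0)&(R[...,2]<z1)
        if k.sum(): print(n,nm,k.sum(),np.percentile(R[k],[2,98],axis=0).round(3).tolist())
    if n=="top0":
        for x in (.085,.09,.095,.1,.105,.11):
            k=ok&(abs(R[...,0]-x)<.0025)&(abs(R[...,1])<.03); print(x,np.median(R[k][:,2]))
s,c=wrist(); print("torque",s["ft_torque"],s["force"])
```

```text
top0 vial 91 [[0.012, 0.085, 0.039], [0.032, 0.104, 0.048]]
top0 jar 493 [[0.148, 0.086, 0.063], [0.195, 0.173, 0.073]]
0.085 0.030903932280124002
0.09 0.03061048916314979
0.095 0.031035278363798213
0.1 0.06174407260033987
0.105 0.08891386490247688
0.11 0.08963611235551028
top vial 86 [[0.013, 0.085, 0.042], [0.032, 0.105, 0.048]]
top jar 498 [[0.148, 0.086, 0.062], [0.195, 0.173, 0.073]]
torque [-0.08835734  0.30805695  0.03783413] [-2.46172027 -0.65121038  3.27650636]
```

Nothing else was touched (vial and jar unmoved). The 1 mm difference is within calibration, but a second gentle nudge is cheap, so I'll go back in with the rail still held.

```bash
python3 -m inch '[{"claw":-0.06,"tx":0.0039,"ty":0.0031,"tz":0,"rx":0,"ry":0,"rz":0},{"claw":-0.06,"tx":0.0078,"ty":0.0062,"tz":0,"rx":0,"ry":0,"rz":0},{"claw":-0.06,"tx":0.0117,"ty":0.0093,"tz":0,"rx":0,"ry":0,"rz":0},{"claw":-0.06,"tx":0.0157,"ty":0.0124,"tz":0,"rx":0,"ry":0,"rz":0},{"claw":-0.06,"tx":0.0196,"ty":0.0156,"tz":0,"rx":0,"ry":0,"rz":0},{"claw":-0.06,"tx":0.0235,"ty":0.0187,"tz":0,"rx":0,"ry":0,"rz":0},{"claw":-0.06,"tx":0.0274,"ty":0.0218,"tz":0,"rx":0,"ry":0,"rz":0},{"claw":-0.06,"tx":0.0313,"ty":0.0249,"tz":0,"rx":0,"ry":0,"rz":0},{"claw":-0.06,"tx":0.0352,"ty":0.028,"tz":0,"rx":0,"ry":0,"rz":0},{"claw":-0.06,"tx":0.0391,"ty":0.0311,"tz":0,"rx":0,"ry":0,"rz":0}]'
python3 -m inch '[{"claw":-0.06,"tx":0.0039,"ty":0.0031,"tz":0,"rx":0,"ry":0,"rz":0},{"claw":-0.06,"tx":0.0078,"ty":0.0062,"tz":0,"rx":0,"ry":0,"rz":0},{"claw":-0.06,"tx":0.0117,"ty":0.0093,"tz":0,"rx":0,"ry":0,"rz":0},{"claw":-0.06,"tx":0.0157,"ty":0.0124,"tz":0,"rx":0,"ry":0,"rz":0},{"claw":-0.06,"tx":0.0196,"ty":0.0156,"tz":0,"rx":0,"ry":0,"rz":0},{"claw":-0.06,"tx":0.0225,"ty":0.0179,"tz":0,"rx":0,"ry":0,"rz":0},{"claw":-0.06,"tx":0.0255,"ty":0.0203,"tz":0,"rx":0,"ry":0,"rz":0},{"claw":-0.06,"tx":0.027,"ty":0.0215,"tz":0,"rx":0,"ry":0,"rz":0},{"claw":-0.06,"tx":0.027,"ty":0.0215,"tz":0,"rx":0,"ry":0,"rz":0}]'
python3 -c "
from look import *
s=robot.get_state();print(rd(s['tcp_pos']),s['force']@np.r_[e,0],s['ft_torque'])"
```

```text
time_s: 11.72
tcp_pos: [0.5507, 0.0281, 0.0308]
ee_rot: [0.944, 0.331, 0.0, -0.0]
force: [-2.1, -0.6, 2.2]
finger_gap: 0.0399
finger_force: 1.3
time_s: 12.47
tcp_pos: [0.5778, 0.0496, 0.0309]
ee_rot: [0.944, 0.331, 0.0, -0.0]
force: [-1.7, 0.8, 2.7]
finger_gap: 0.0402
finger_force: 1.3
[0.0267878  0.02281598 0.03088998] -0.8788156349042756 [ 0.20188583  0.22782722 -0.00222516]
```

```bash
python3 -m inch '[{"claw":-0.06,"tx":0.0004,"ty":0.0003,"tz":0,"rx":0,"ry":0,"rz":0},{"claw":-0.06,"tx":0.0008,"ty":0.0006,"tz":0,"rx":0,"ry":0,"rz":0},{"claw":-0.06,"tx":0.0012,"ty":0.0009,"tz":0,"rx":0,"ry":0,"rz":0},{"claw":-0.06,"tx":0.0016,"ty":0.0012,"tz":0,"rx":0,"ry":0,"rz":0}]'
python3 -c "
from look import *
s=robot.get_state();print(rd(s['tcp_pos']),s['force']@np.r_[e,0],s['ft_torque'])"
python3 -m inch '[{"claw":-0.06,"tx":0.0004,"ty":0.0003,"tz":0,"rx":0,"ry":0,"rz":0},{"claw":-0.06,"tx":0.0006,"ty":0.0005,"tz":0,"rx":0,"ry":0,"rz":0},{"claw":-0.06,"tx":0.0006,"ty":0.0005,"tz":0,"rx":0,"ry":0,"rz":0}]'
python3 -c "
from look import *
s=robot.get_state();print(rd(s['tcp_pos']),s['force']@np.r_[e,0],s['ft_torque'])"
```

```text
time_s: 12.8
tcp_pos: [0.5784, 0.0501, 0.0307]
ee_rot: [0.944, 0.331, -0.001, 0.0]
force: [-4.2, -1.8, 3.6]
finger_gap: 0.0403
finger_force: 2.3
[0.02749154 0.02282189 0.03071423] -4.389508863762562 [-0.21821559  0.62521449 -0.03816405]
time_s: 13.05
tcp_pos: [0.5785, 0.0502, 0.0307]
ee_rot: [0.944, 0.331, -0.001, 0.0]
force: [-4.9, -2.7, 4.6]
finger_gap: 0.0403
finger_force: 3.2
[0.02761174 0.02283769 0.03073212] -5.5585821857972615 [-0.37303181  0.84806285 -0.07950049]
```

```bash
python3 -m inch '[{"claw":-0.06,"tx":0.0004,"ty":0.0003,"tz":0,"rx":0,"ry":0,"rz":0},{"claw":-0.06,"tx":0.0008,"ty":0.0006,"tz":0,"rx":0,"ry":0,"rz":0},{"claw":-0.06,"tx":0.0012,"ty":0.0009,"tz":0,"rx":0,"ry":0,"rz":0},{"claw":-0.06,"tx":0.0012,"ty":0.0009,"tz":0,"rx":0,"ry":0,"rz":0}]'
python3 -c "
from look import *
s=robot.get_state();print(rd(s['tcp_pos']),s['force']@np.r_[e,0],s['ft_torque'])"
```

```text
time_s: 13.38
tcp_pos: [0.5786, 0.0503, 0.0307]
ee_rot: [0.944, 0.331, -0.003, 0.0]
force: [-7.8, -5.9, 7.3]
finger_gap: 0.0399
finger_force: 5.1
[0.02778641 0.0228296  0.0307011 ] -9.770401944537596 [-0.88547818  1.19891713 -0.08233388]
```

The same solid stop at x 27.6 to 27.8 with the force up to 9.8 N: it is home. Withdrawing, then lifting slowly.

```bash
python3 -m inch '[{"claw":-0.06,"tx":-0.0016,"ty":-0.0012,"tz":0,"rx":0,"ry":0,"rz":0},{"claw":-0.06,"tx":-0.004,"ty":-0.0032,"tz":0,"rx":0,"ry":0,"rz":0},{"claw":-0.06,"tx":-0.0078,"ty":-0.0062,"tz":0,"rx":0,"ry":0,"rz":0},{"claw":-0.06,"tx":-0.0117,"ty":-0.0093,"tz":0,"rx":0,"ry":0,"rz":0},{"claw":-0.06,"tx":-0.0157,"ty":-0.0124,"tz":0,"rx":0,"ry":0,"rz":0},{"claw":-0.06,"tx":-0.0196,"ty":-0.0156,"tz":0,"rx":0,"ry":0,"rz":0},{"claw":-0.06,"tx":-0.0235,"ty":-0.0187,"tz":0,"rx":0,"ry":0,"rz":0},{"claw":-0.06,"tx":-0.0274,"ty":-0.0218,"tz":0,"rx":0,"ry":0,"rz":0},{"claw":-0.06,"tx":-0.0313,"ty":-0.0249,"tz":0,"rx":0,"ry":0,"rz":0},{"claw":-0.06,"tx":-0.0352,"ty":-0.028,"tz":0,"rx":0,"ry":0,"rz":0}]'
python3 -m inch '[{"claw":-0.06,"tx":-0.0039,"ty":-0.0031,"tz":0,"rx":0,"ry":0,"rz":0},{"claw":-0.06,"tx":-0.0078,"ty":-0.0062,"tz":0,"rx":0,"ry":0,"rz":0},{"claw":-0.06,"tx":-0.0117,"ty":-0.0093,"tz":0,"rx":0,"ry":0,"rz":0},{"claw":-0.06,"tx":-0.0157,"ty":-0.0124,"tz":0,"rx":0,"ry":0,"rz":0},{"claw":-0.06,"tx":-0.0196,"ty":-0.0156,"tz":0,"rx":0,"ry":0,"rz":0},{"claw":-0.06,"tx":-0.0235,"ty":-0.0187,"tz":0,"rx":0,"ry":0,"rz":0},{"claw":-0.06,"tx":-0.0274,"ty":-0.0218,"tz":0,"rx":0,"ry":0,"rz":0},{"claw":-0.06,"tx":-0.0313,"ty":-0.0249,"tz":0,"rx":0,"ry":0,"rz":0},{"claw":-0.06,"tx":-0.0333,"ty":-0.0265,"tz":0,"rx":0,"ry":0,"rz":0},{"claw":-0.06,"tx":-0.0333,"ty":-0.0265,"tz":0,"rx":0,"ry":0,"rz":0}]'
python3 -m inch '[{"claw":-0.06,"tx":0,"ty":0,"tz":0.004,"rx":0,"ry":0,"rz":0},{"claw":-0.06,"tx":0,"ty":0,"tz":0.008,"rx":0,"ry":0,"rz":0},{"claw":-0.06,"tx":0,"ty":0,"tz":0.012,"rx":0,"ry":0,"rz":0},{"claw":-0.06,"tx":0,"ty":0,"tz":0.017,"rx":0,"ry":0,"rz":0},{"claw":-0.06,"tx":0,"ty":0,"tz":0.022,"rx":0,"ry":0,"rz":0},{"claw":-0.06,"tx":0,"ty":0,"tz":0.027,"rx":0,"ry":0,"rz":0},{"claw":-0.06,"tx":0,"ty":0,"tz":0.032,"rx":0,"ry":0,"rz":0},{"claw":-0.06,"tx":0,"ty":0,"tz":0.037,"rx":0,"ry":0,"rz":0},{"claw":-0.06,"tx":0,"ty":0,"tz":0.042,"rx":0,"ry":0,"rz":0},{"claw":-0.06,"tx":0,"ty":0,"tz":0.047,"rx":0,"ry":0,"rz":0}]'
python3 -m inch '[{"claw":-0.06,"tx":0,"ty":0,"tz":0.01,"rx":0,"ry":0,"rz":0},{"claw":-0.06,"tx":0,"ty":0,"tz":0.025,"rx":0,"ry":0,"rz":0},{"claw":-0.06,"tx":0,"ty":0,"tz":0.05,"rx":0,"ry":0,"rz":0},{"claw":-0.06,"tx":0,"ty":0,"tz":0.075,"rx":0,"ry":0,"rz":0},{"claw":-0.06,"tx":0,"ty":0,"tz":0.1,"rx":0,"ry":0,"rz":0},{"claw":-0.06,"tx":0,"ty":0,"tz":0.12,"rx":0,"ry":0,"rz":0},{"claw":-0.06,"tx":0,"ty":0,"tz":0.12,"rx":0,"ry":0,"rz":0},{"claw":-0.06,"tx":0,"ty":0,"tz":0.12,"rx":0,"ry":0,"rz":0}]'
python3 flap.py s9
python3 - <<'E'
from look import *
s,c=wrist(); cv2.imwrite("pics/w9.png",c["frame"]); R=rd(pts(c)); k=(c["z_map"]>0)&(R[...,0]>.02)&(R[...,0]<.09)&(R[...,1]>-.015)&(R[...,1]<.012); print("cover z",np.percentile(R[k][:,2],[5,50,95]))
E
```

```text
time_s: 14.22
tcp_pos: [0.545, 0.0235, 0.0308]
ee_rot: [0.944, 0.331, -0.0, -0.0]
force: [1.3, 2.6, 3.0]
finger_gap: 0.0405
finger_force: 1.3
time_s: 15.05
tcp_pos: [0.5113, -0.0032, 0.0307]
ee_rot: [0.944, 0.331, -0.001, -0.0]
force: [-1.4, 1.2, 1.8]
finger_gap: 0.0402
finger_force: 1.3
time_s: 15.88
tcp_pos: [0.5123, -0.0027, 0.0784]
ee_rot: [0.944, 0.33, 0.0, 0.0]
force: [0.6, 0.2, -0.2]
finger_gap: 0.0401
finger_force: 0.0
time_s: 16.55
tcp_pos: [0.5131, -0.0027, 0.1996]
ee_rot: [0.944, 0.331, 0.002, 0.001]
force: [-0.3, -0.1, 0.4]
finger_gap: 0.0402
finger_force: 0.0
tcp [-0.0565  0.0223  0.1996] [-0.3 -0.1  0.4]
side rail 39 flap -0.008563416897785947 zmax 0.05931891895460123
cover z [0.02903455 0.03024458 0.03153727]
```

View pics/w9.png

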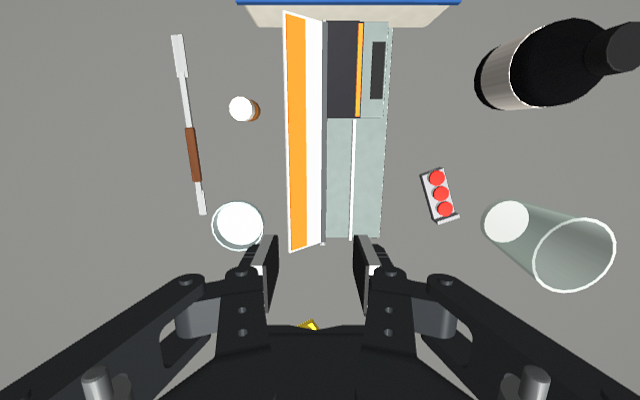

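The picture shows the flap shut and level (cover at 345,70, z 30 mm), the lane empty, the other objects in view in place, and the arm clear. Handing in.

```bash
python3 -c "
from workcell import robot
print(robot.finish_job())"
```

```text
the job is handed in; nothing more can be done
None
```

The job is handed in: the carriage is pushed up against a solid stop at the end of the track and the flap is shut over it. By camera its tail read about 1.5 mm short of nominal home, inside the 2 mm calibration, and a second push up to about 10 N did not move it. The vial and salt jar were measured unmoved partway through, and everything else visible in the last picture was in place.

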